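# Fit the macro lens to the copy camera

## Task

Lift the tall macro lens out of its foam pocket and fit it to the open mount of the camera that lies on its back in the bench clamp: bring the lens's red dot round to the mount's red dot and press, turning a little, until it drops in flush, then turn it clockwise (seen from above) to its stop and let go. Never let the lens fall, and leave the short lens, the body cap and the other things lying about where they are.

Things in the scene. Friction and masses are not known exactly. Their poses are not given: they have to be found in the camera images.
- macro_lens: the TALL black lens (about 0.45 kg), standing upright, mount end down, in one of two foam pockets. Origin: centre of its flange face (the lower face that rests on the foam, later on the camera's mount ring); z up the axis to the front glass; x from the axis to its red dot. Flange disc 68 mm across, 10 mm thick; above it a straight round barrel 58 mm across up to 100 mm above the flange
- lens_grip (a point): on the macro lens's axis 68 mm above its flange, in the middle of the ribbed rubber ring (46 to 86 mm above the flange): grip the 58 mm barrel here from above, at any yaw; same axes as the lens
- lens_lugs (a point): lower end of the macro lens's bayonet, on the axis 7 mm below the flange. Rear barrel 44 mm across, 10 mm long; three lugs reach 54 mm across, 3 mm thick, 4 to 7 mm below the flange. The lug on the +x side (under the red dot) spans 60 degrees, the two others, at +-120 degrees, 40 degrees: it enters the mount one way only
- lens_dot (a point): the lens's red dot, 4.6 mm across, on the upper edge of the flange disc, 31 mm from the axis on the +x side (a second red dot on the front rim, on the same side, is seen from above)
- short_lens: the SHORT black lens (0.30 kg), 56 mm tall above its flange, barrel 62 mm across, standing in the other foam pocket 120 mm away; same origin and axes; not to be touched
- lens_tray: fixed plywood tray of dark foam, 120 x 252 mm, 35 mm high; origin under its centre, x across, y along. Two round pockets 59 mm across, 16 mm deep, at y = +60 and -60 mm; the lenses' flanges rest on the foam 35 mm above the table. Which lens is in which pocket varies, and so does which side of the table has the tray
- camera: fixed camera lying on its back, mount up, clamped to a plate on the table; it cannot move. Origin on the table under the mount's axis; z up; x to the camera's top (finder hump), y to its hand grip. Body 104 x 150 mm, front 74 mm above the table; the hand grip, 60 to 88 mm from the axis on the +y side, is 98 mm high; the clamp reaches 105 mm to -x
- mount (a point): centre of the mount face, a bright steel ring, 80 mm above the table; axes as the camera. Throat 57 mm across, three inward tabs 3 mm thick, 47 mm across inside (1.6 mm clearance round the rear barrel), three gaps 4 degrees wider at each end than the lugs. Not lined up, the lugs rest on the tabs and the flange stays 7 mm high; lined up it drops until flange and mount face meet
- mount_dot (a point): red dot, 6 mm across, on the black collar round the mount ring, 40 mm from the axis, 60 degrees anticlockwise (from above) of camera x, 78 mm above the table: the lens drops in with its red dot towards this one, that is lens x at +60 degrees from camera x, give or take 4
- body_cap: black body cap, disc 62 mm across, 11 mm high, lying on the table between camera and tray; origin under its centre; leave it
- rear_cap: black open rear lens cap, 66 mm across, 22 mm high, on the table near the robot; origin under its centre; leave it
- blower: red rubber air blower standing on the table beyond the work, 58 mm across, 125 mm high; origin under its centre; leave it
- colour_card: black colour chart with 16 patches, 75 x 115 x 5 mm, flat on the table beyond the work; leave it
- brush: dusting brush, 160 mm long, lying on the table beyond the work; leave it
- screwdriver: red-handled screwdriver, 190 mm long, lying on the table near the robot's right; leave it
- pin_box: white box 60 x 80 x 28 mm on the table beyond the work; leave it
- lock_point (a point): unmarked point on the collar, 40 mm from the mount's axis along camera x: once dropped in, the lens turns clockwise (from above) 61 degrees to a stop, its red dot then pointing here (lens x along camera x); the lugs hold it under the tabs with 1 mm play. No spring or click: light friction, it stays where it is left. It cannot turn anticlockwise more than 4 degrees

How it is judged:
On the way, in this order (a step that is already met when the one before it is completed fails the run):
1. the macro lens is lifted clear of its foam pocket (z of macro_lens in the frame of lens_tray above 0.055 m and contact force between the fingers and macro_lens above 0.5 N), for 0.1 s.
2. the lens has dropped into the mount, flush, with its dot at the mount's dot and not yet turned (z of macro_lens in the frame of mount below 0.003 m and horizontal distance between macro_lens and mount below 0.004 m and angle between macro_lens's own z axis and vertical below 0.06 rad and angle between the x axis of macro_lens and the x axis of camera, either way round above 0.8 rad), for 0.05 s.
At the end, for the whole second after the job is handed in: the macro lens sits in the camera's mount with its flange on the mount face (within 2 mm), on the axis (within 3 mm), upright (within 2 degrees), turned clockwise to its stop (lens x within 0.12 rad of camera x), released and at rest (z of macro_lens in the frame of mount between -0.002 and 0.002 m and horizontal distance between macro_lens and mount below 0.003 m and angle between macro_lens's own z axis and vertical below 0.035 rad and angle between the x axis of macro_lens and the x axis of camera, either way round below 0.12 rad and linear speed of macro_lens below 0.01 m/s and contact force between the fingers and macro_lens below 0.05 N); the robot touches nothing.
It fails at once if the macro lens is dropped (moves faster than 0.5 m/s while out of the fingers' hold) (linear speed of macro_lens above 0.5 m/s and contact force between the fingers and macro_lens below 0.01 N).
It fails at once if the short lens is shifted by more than 10 mm or tipped (distance of short_lens from where it was at the start of the episode above 0.01 m or angle between short_lens's own z axis and vertical above 0.2 rad).
It fails at once if one of the other things is pushed more than 30 mm out of its place (distance of any of body_cap, rear_cap, blower, colour_card, brush, screwdriver, pin_box from where it was at the start of the episode above 0.03 m).
It also fails if it takes over 42 s, if anything falls off the work surface, if the arm or the gripper's body presses on something with over 40 N, if the wrist force passes 120 N, or if a joint passes its speed limit or range.

## Robot

A 6-joint arm with a two-finger parallel gripper is mounted at the origin on the work surface. World frame = base frame: x ahead of the robot, y to its left, z up, the work surface at z = 0. Lengths are in m, angles in rad, forces in N, time in s.
With the tool pointing down it reaches from about 0.3 to 0.775 m from the base axis. Payload 14.6 kg.
Tool frame: the origin (TCP) lies midway between the tips of the shut fingers; the grasp point (between the pads) lies 19 mm behind it; z points along the fingers, y is the line along which they close (so a half turn about z gives the same grasp; the last joint's range is limited). The gripper opens to 94 mm and grips with 3 to 60 N. Pads are 16 mm wide; open, the fingers measure 119 mm over their backs; the gripper's body (75 mm by 177 mm) begins 78 mm behind the grasp point.
Start: joints at [1.242, 0.3, 1.521, -0, 1.321, -0.067], TCP at [0.142, 0.531, 0.205] pointing down, gripper open.
Joint ranges: [-3.03, 3.03], [-0.79, 2.21], [0.23, 2.52], [-1.04, 4.18], [0, 3.07], [-2.55, 2.55]. Speed limits (rad/s): [2.22, 2.22, 2.57, 3.14, 3.14, 3.14].

## Interface

Orientations are given as [roll, pitch, yaw] about the fixed x, y, z axes, in that order (R = Rz(yaw) Ry(pitch) Rx(roll)).
In Python, from station import ctrl gives the robot as it stands. The module is installed in compiled form; this text tells all that it offers.
- The arm moves only by the tool servo_tool, never from a script. Its argument "plan" is a list of rows, each a list of 7 numbers: the opening in per cent of the stroke, from 0 (shut) to 100 (fully open), then the shift along the tool's x, y, z in m, then the turn, a rotation vector about the tool's x, y, z in rad. A call has exactly 8 rows; each row shifts and turns the commanded pose from where the row before left it, along the tool's axes as they then stand; what a row does not reach is not made up. A row lasts 1/8 s, in which the tool goes at most 62.5 mm and 10.7 degrees, less where a joint would pass 70% of its speed; a pose out of reach is approached as far as the arm can. A call with a gripper value outside its range is refused whole. The fingers move at their own pace and stop on an object; "force" is the grip in N (left out, the last holds). Time passes only in rows, so rows that do not move let the fingers close, or fill a call up. It gives the time, the measured TCP pose, the force, the opening and the grip force at its end, in the units of the state.
- ctrl.get_obs(): the state, without advancing time (a new reading comes with each control period).
- ctrl.camera(name): name is "scene" or "top" or "wrist"; returns a dict with "pixels" (420x560x3 uint8, red, green, blue), "z_map" (420x560 float32, m along the optical axis (not along the pixel's ray), 0 where there is no reading), "mtx" (3x3 intrinsics, pixels), "pose" (4x4, takes a point from camera to world coordinates). Camera axes: x right, y up, looking along -z (the intrinsics and any distortion apply to the point x, -y, -z); pixel columns grow to the right and rows downward; lengths in m; the calibration is good to about 2 mm. A picture is of the moment at which its call begins.
- ctrl.hand_in(): hands the job in; it is judged then, once.
The state is a dict: "time_s": time; "qpos": joint angles; "joint_vel": joint speeds; "tau": joint torques, N m; "ee_pos": TCP position; "eef_rot": TCP orientation; "force": force on the tool from outside, world axes, zero at the start; "moment": the same for the moment, N m; "grip_width": finger opening in m; "grip_force": force on a finger pad.
Only numpy, scipy, OpenCV 4.12 (cv2) and the standard library are available. Lean on these libraries where they do the work, as an engineer would, in place of code of your own. Each camera call takes 0.05 s, during which the arm holds its last target. There are 200 camera calls.

## Working session

There is one attempt and no reset: what is moved stays moved. The work goes in short steps, Python scripts to look and compute and a tool call to move; the robot and the scene stay as the last step left them, time stands still between calls to the robot, and variables do not carry over. Pictures are saved under pics/ and viewed, at most 10 in all, crops included, and the job is handed in when it is done.

Besides the shell and the picture viewer there is one more tool, called after "Request:" as name(argument=value, ...), one argument or row to a line, values as JSON. servo_tool: Moves the arm, as the interface text tells. Its arguments: {"type":"object","properties":{"plan":{"type":"array","items":{"type":"array","items":{"type":"number"}}},"force":{"type":"number"}},"required":["plan"]}

```bash
mkdir -p pics && cat > h.py <<'E'
import numpy as np, cv2
from station import ctrl
def grab(n,f=None):
    c=ctrl.camera(n)
    if f: cv2.imwrite('pics/'+f,c['pixels'][:,:,::-1])
    return c
def cloud(c):
    z=c['z_map']; K=c['mtx']; v,u=np.mgrid[:420,:560]
    p=np.stack([(u-K[0,2])/K[0,0]*z,-(v-K[1,2])/K[1,1]*z,-z],-1)
    return p@c['pose'][:3,:3].T+c['pose'][:3,3]
def onplane(c,u,v,h):
    K=c['mtx']; d=c['pose'][:3,:3]@np.array([(u-K[0,2])/K[0,0],-(v-K[1,2])/K[1,1],-1]); o=c['pose'][:3,3]
    return o+d*(h-o[2])/d[2]
def reds(c,amin=4,amax=400):
    p=c['pixels'].astype(int); m=((p[...,0]>110)&(p[...,0]>2*p[...,1])&(p[...,0]>2*p[...,2])).astype(np.uint8)
    n,l,s,ce=cv2.connectedComponentsWithStats(m)
    return [(ce[i],s[i,4]) for i in range(1,n) if amin<=s[i,4]<=amax]
E
python3 - <<'E'
from h import *
c=grab('top','top.png'); P=cloud(c)
np.save('top.npy',P)
print(c['mtx'],c['pose'])
for ce,a in reds(c,2,5000): print(ce.round(1),a,P[int(ce[1]+.5),int(ce[0]+.5)].round(3))
# tall things by height bands
for lo,hi in [(.13,.15),(.08,.1),(.12,.126),(.09,.095),(.078,.082)]:
    m=((P[...,2]>lo)&(P[...,2]<hi)).astype(np.uint8)
    n,l,s,ce=cv2.connectedComponentsWithStats(m)
    for i in range(1,n):
        if s[i,4]>60:
            q=P[l==i]; print(lo,hi,s[i],ce[i].round(1),q.mean(0).round(3),q.min(0).round(3),q.max(0).round(3))
o=ctrl.get_obs(); print(o)
E
```

```text
[[492.21096177   0.         280.53071272]
 [  0.         492.21096177 212.93854171]
 [  0.           0.           1.        ]] [[-6.88410168e-02  9.75158707e-01 -2.10538384e-01  2.96050029e-01]
 [-9.97627536e-01 -6.71929142e-02  1.49803502e-02  1.77648575e-02]
 [ 4.61531365e-04  2.11070151e-01  9.77470807e-01  1.30841816e+00]
 [ 0.00000000e+00  0.00000000e+00  0.00000000e+00  1.00000000e+00]]
[273.  128.9] 142 [0.789 0.003 0.079]
[331.3 131.9] 36 [ 0.799 -0.16   0.005]
[390.5 204.5] 4 [ 0.559 -0.282  0.092]
[344.5 209. ] 2 [ 0.548 -0.158  0.134]
[170.7 217.7] 3 [0.568 0.279 0.076]
[389.8 321.7] 358 [ 0.27  -0.261  0.022]
0.13 0.15 [342 194  24  23 225] [353.9 204.9] [ 0.557 -0.181  0.135] [ 0.528 -0.209  0.13 ] [ 0.585 -0.152  0.14 ]
0.08 0.1 [386 200  25  25 476] [397.9 211.8] [ 0.542 -0.299  0.087] [ 0.511 -0.329  0.08 ] [ 0.572 -0.267  0.097]
0.08 0.1 [146 204  16  40 407] [153.5 224.7] [0.549 0.319 0.095] [0.504 0.303 0.081] [0.604 0.34  0.1  ]
0.09 0.095 [386 200  11  23  63] [390.8 211. ] [ 0.544 -0.28   0.092] [ 0.515 -0.296  0.09 ] [ 0.571 -0.268  0.095]
0.078 0.082 [175 210 
[... 161 characters left out ...]
 0.264 0.078] [0.569 0.289 0.082]
{'time_s': 0.05, 'qpos': array([ 1.24241733e+00,  3.00481143e-01,  1.52162277e+00,  1.66470105e-05,
        1.32071132e+00, -6.65751020e-02]), 'joint_vel': array([-0.00154778,  0.00015712, -0.00014995, -0.00093805,  0.00191113,
       -0.00066296]), 'tau': array([ 2.82940473e-04, -5.33217108e+01, -3.53706658e+01,  7.09811132e-02,
        2.35619053e-02, -7.35188883e-05]), 'ee_pos': array([0.14224657, 0.5309934 , 0.2048632 ]), 'eef_rot': array([-3.14037386e+00, -9.74215847e-05,  2.87978456e+00]), 'force': array([ 0.03379027, -0.28678516,  0.2938232 ]), 'moment': array([0.01158342, 0.02713487, 0.00596286]), 'grip_force': 0.0, 'grip_width': 0.09347235828713452}
```

View pics/top.png

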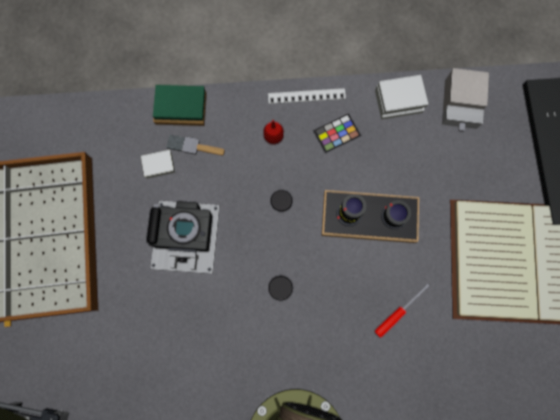

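The top view shows the tray at pixel columns 323–420. The tall lens is at (354,205), about world (0.557,-0.181), and the short lens is at (398,212). The camera is on the left with its mount ring at about (184,228). I'll get a closer wrist look over the camera first.

Request:
servo_tool(
  plan=[
    [100,-0.055,-0.021,-0.012,0,0,0],
    [100,-0.055,-0.021,-0.012,0,0,0],
    [100,-0.055,-0.021,-0.012,0,0,0],
    [100,-0.055,-0.021,-0.012,0,0,0],
    [100,-0.055,-0.021,-0.012,0,0,0],
    [100,-0.055,-0.021,-0.012,0,0,0],
    [100,-0.055,-0.021,-0.012,0,0,0],
    [100,0,0,0,0,0,0],
  ],
)

```text
time_s: 1.05
ee_pos: [0.4785, 0.2873, 0.2892]
eef_rot: [-3.141, 0.0, 2.875]
force: [-0.6, -0.2, -0.2]
grip_width: 0.094
grip_force: 0.0
```

```bash
python3 - <<'E'
from h import *
c=grab('wrist','w1.png'); P=cloud(c); np.savez('w1.npz',P=P,px=c['pixels'])
o=ctrl.get_obs(); print(o['ee_pos'],o['eef_rot'],o['joint_vel'].round(3)); print(c['mtx'],c['pose'].round(3))
for ce,a in reds(c,4,5000): print(ce.round(1),a,P[int(ce[1]+.5),int(ce[0]+.5)].round(4),onplane(c,*ce,.078).round(4))
E
```

```text
[0.47701057 0.2885823  0.28889179] [-3.14104970e+00 -7.38289260e-04  2.87710941e+00] [ 0.052 -0.015  0.028  0.004 -0.006  0.016]
[[362.70483194   0.         283.29770953]
 [  0.         362.70483194 207.59448659]
 [  0.           0.           1.        ]] [[ 0.263 -0.931 -0.253  0.404]
 [ 0.965  0.253  0.069  0.309]
 [-0.    -0.263  0.965  0.469]
 [ 0.     0.     0.     1.   ]]
[297.4 254.3] 23 [0.5642 0.2818 0.0791] [0.5652 0.2821 0.078 ]
```

View pics/w1.png

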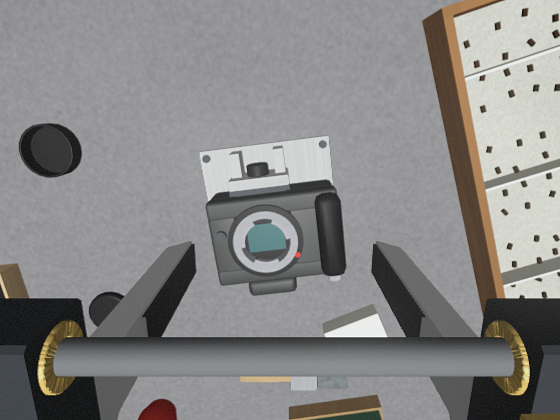

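The wrist view shows the mount ring centred at about (265,239) and the mount dot at (297,254). The hump is at the bottom (far side) and the grip is on the right. Next I fit the ring.

```bash
cat >> h.py <<'E'
def ringfit(c,u0,v0,h,R=60,thr=110,key='bright'):
    g=c['pixels'].min(2).astype(int); v,u=np.mgrid[:420,:560]
    m=((g>thr)&(np.hypot(u-u0,v-v0)<R)).astype(np.uint8)
    cs,_=cv2.findContours(m,cv2.RETR_EXTERNAL,cv2.CHAIN_APPROX_NONE)
    k=max(cs,key=cv2.contourArea)[:,0]
    W=np.array([onplane(c,a,b,h)[:2] for a,b in k])
    (x,y),r=cv2.minEnclosingCircle((W*1000).astype(np.float32))
    A=np.c_[2*W,np.ones(len(W))]; s=np.linalg.lstsq(A,(W**2).sum(1),rcond=None)[0]
    rr=np.sqrt(s[2]+s[0]**2+s[1]**2); res=np.abs(np.hypot(*(W-s[:2]).T)-rr)
    return s[:2],rr,res.max(),(x/1000,y/1000,r/1000)
E
python3 - <<'E'
from h import *
c=grab('wrist')
for t in (100,120,140): print(t,ringfit(c,265,239,.080,42,t))
s=ringfit(c,265,239,.08,42,120)[0]
d=[onplane(c,*ce,.078) for ce,a in reds(c,4,60)]
for q in d: print(q.round(4),np.hypot(*(q[:2]-s)),np.degrees(np.arctan2(*(q[:2]-s)[::-1]))-60)
P=cloud(c)
m=((P[...,2]>.094)&(P[...,2]<.1)).astype(np.uint8); n,l,st,ce=cv2.connectedComponentsWithStats(m)
i=1+st[1:,4].argmax(); q=(P[l==i][:,:2]*1000).astype(np.float32); print('grip',cv2.minAreaRect(q))
E
```

```text
100 (array([0.54045715, 0.25023345]), np.float64(0.03705828304123674), np.float64(0.0007415507993827966), (0.540462890625, 0.2501508026123047, 0.03765111923217773))
120 (array([0.54040975, 0.25022314]), np.float64(0.036773458784223736), np.float64(0.0007169530888224904), (0.540518310546875, 0.2502870635986328, 0.037329113006591794))
140 (array([0.54044927, 0.25029257]), np.float64(0.036515571608510614), np.float64(0.0006540229309324394), (0.5405296020507813, 0.25033102416992187, 0.03708819961547852))
[0.5652 0.2824 0.078 ] 0.04064843156719484 -7.636963241172552
grip ((549.181396484375, 323.64239501953125), (24.711057662963867, 93.16620635986328), 81.7904281616211)
```

Request:
servo_tool(
  plan=[
    [100,-0.018,-0.058,0,0,0,0],
    [100,-0.018,-0.058,0,0,0,0],
    [100,-0.018,-0.058,0,0,0,0],
    [100,-0.018,-0.058,0,0,0,0],
    [100,-0.018,-0.058,0,0,0,0],
    [100,-0.018,-0.058,0,0,0,0],
    [100,-0.018,-0.058,0,0,0,0],
    [100,0,0,0,0,0,0],
  ],
)

```text
time_s: 2.15
ee_pos: [0.4923, -0.1369, 0.2887]
eef_rot: [-3.141, -0.001, 2.877]
force: [-0.9, 0.7, 0.0]
grip_width: 0.0939
grip_force: 0.0
```

```bash
python3 - <<'E'
from h import *
c=grab('wrist','w2.png'); P=cloud(c)
o=ctrl.get_obs(); print(o['ee_pos'],o['eef_rot'],o['joint_vel'].round(3))
for ce,a in reds(c,3,5000): print(ce.round(1),a,P[int(ce[1]+.5),int(ce[0]+.5)].round(4),onplane(c,*ce,.135).round(4))
m=((P[...,2]>.129)&(P[...,2]<.142)&(P[...,0]>.5)&(P[...,0]<.62)&(abs(P[...,1]+.18)<.06)).astype(np.uint8); n,l,st,ce=cv2.connectedComponentsWithStats(m)
i=1+st[1:,4].argmax(); q=(P[l==i][:,:2]*1000).astype(np.float32); print('top',st[i],ce[i],cv2.minEnclosingCircle(q),cv2.fitEllipse(cv2.convexHull(q)),np.median(P[l==i][:,2]))
E
```

```text
[ 0.49249824 -0.13515383  0.28890768] [ 3.14134799e+00 -1.06541329e-03  2.87858106e+00] [ 0.05  -0.014  0.008  0.002  0.002  0.018]
[119.8  24. ] 1396 [ 0.2822 -0.2668  0.0256] [ 0.3157 -0.2295  0.135 ]
[284.2 221.5] 11 [ 0.5449 -0.1488  0.0467] [ 0.5188 -0.1417  0.135 ]
[278.8 252.5] 18 [ 0.5486 -0.155   0.1359] [ 0.5484 -0.1552  0.135 ]
top [ 228  235   59   57 1426] [257.31486676 263.44249649] ((555.248046875, -179.2655792236328), 29.493026733398438) ((555.3073120117188, -179.3882293701172), (57.74593734741211, 58.467437744140625), 63.14823913574219) 0.13520869333700383
```

View pics/w2.png

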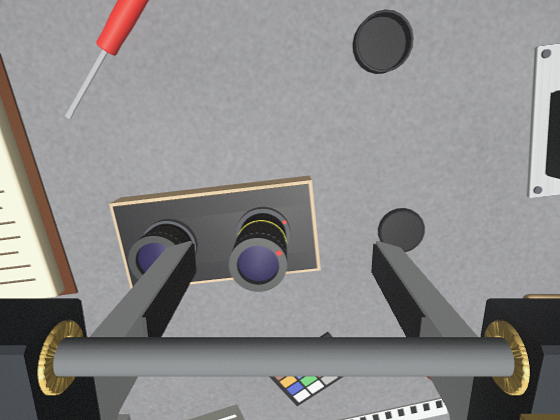

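Request:
servo_tool(
  plan=[
    [100,-0.024,-0.0087,0.035,0,0,0],
    [100,-0.024,-0.0087,0.035,0,0,0],
    [100,-0.024,-0.0087,0.03,0,0,0],
    [100,0,0,0.02,0,0,0],
    [100,0,0,0.025,0,0,0],
    [100,0,0,0.03,0,0,0],
    [100,0,0,0.03,0,0,0],
    [100,0,0,0,0,0,0],
  ],
)

```text
time_s: 3.2
ee_pos: [0.5549, -0.1764, 0.0828]
eef_rot: [3.141, -0.004, 2.882]
force: [0.7, -0.1, 0.5]
grip_width: 0.0937
grip_force: 0.0
```

```bash
python3 - <<'E'
from h import *
o=ctrl.get_obs(); print(o['ee_pos'],o['eef_rot'],o['joint_vel'].round(3),o['qpos'].round(3))
E
```

```text
[ 0.55487879 -0.17641879  0.08280392] [ 3.14094314 -0.00388755  2.88224595] [-0.009 -0.042 -0.05  -0.001  0.034 -0.005] [-0.371  0.498  1.547  0.     1.101 -1.682]
```

Request:
servo_tool(
  plan=[
    [100,-0.001,-0.0027,0,0,0,0],
    [30,0,0,0,0,0,0],
    [30,0,0,0,0,0,0],
    [30,0,0,0,0,0,0],
    [30,0,0,0,0,0,0],
    [30,0,0,0,0,0,0],
    [30,0,0,0,0,0,0],
    [30,0,0,0,0,0,0],
  ],
  force=40,
)

```text
time_s: 4.2
ee_pos: [0.556, -0.1818, 0.0846]
eef_rot: [3.141, 0.0, 2.88]
force: [0.5, 2.6, 3.4]
grip_width: 0.0575
grip_force: 40.0
```

Request:
servo_tool(
  plan=[
    [30,0,0,-0.006,0,0,0],
    [30,0,0,-0.012,0,0,0],
    [30,0,0,-0.02,0,0,0],
    [30,0,0,-0.022,0,0,0],
    [30,0,0,-0.025,0,0,0],
    [30,0,0,-0.02,0,0,0],
    [30,0,0,-0.01,0,0,0],
    [30,0,0,0,0,0,0],
  ],
)

```text
time_s: 5.2
ee_pos: [0.5559, -0.182, 0.1999]
eef_rot: [-3.141, 0.001, 2.88]
force: [-0.1, 0.3, -4.6]
grip_width: 0.0575
grip_force: 40.0
```

```bash
python3 - <<'E'
from h import *
c=grab('wrist','w3.png'); P=cloud(c)
o=ctrl.get_obs(); print(o['ee_pos'],o['eef_rot'],o['force'],o['moment'])
for ce,a in reds(c,3,500): print(ce.round(1),a,P[int(ce[1]+.5),int(ce[0]+.5)].round(4),onplane(c,*ce,.25).round(4))
e=o['ee_pos']
m=((P[...,2]>.235)&(P[...,2]<.265)&(np.hypot(P[...,0]-e[0],P[...,1]-e[1])<.04)).astype(np.uint8); n,l,st,ce=cv2.connectedComponentsWithStats(m)
i=1+st[1:,4].argmax(); Q=P[l==i];q=(Q[:,:2]*1000).astype(np.float32); print('top',st[i],cv2.minEnclosingCircle(q),cv2.fitEllipse(cv2.convexHull(q)),np.median(Q[:,2]))
A=np.c_[Q[:,:2],np.ones(len(Q))];print('tilt',np.linalg.lstsq(A,Q[:,2],rcond=None)[0])
E
```

```text
[ 0.55567102 -0.18186036  0.1990171 ] [-3.14158506e+00 -5.54822278e-04  2.87976711e+00] [ 0.31167876 -0.11583551 -5.34935314] [0.01429802 0.00369438 0.01752595]
[325.9 208.1] 32 [ 0.5462 -0.1502  0.1602] [ 0.5196 -0.1544  0.25  ]
[189.1 226.5] 15 [ 0.5645 -0.2773  0.0455] [ 0.5134 -0.2057  0.25  ]
[170.5 240.5] 32 [ 0.5608 -0.2798  0.092 ] [ 0.5168 -0.2143  0.25  ]
[337.5 278. ] 135 [ 0.5479 -0.1564  0.2511] [ 0.5484 -0.1565  0.25  ]
[549. 404.] 3 [0.7912 0.0044 0.1107] [ 0.6306 -0.081   0.25  ]
top [  172   229   217   108 15799] ((545.9180908203125, -179.25936889648438), 38.67121124267578) ((550.3079223632812, -180.27735900878906), (47.44556427001953, 78.03234100341797), 163.84300231933594) 0.24638074006466867
tilt [-0.05239593  0.0080549   0.27792417]
```

View pics/w3.png

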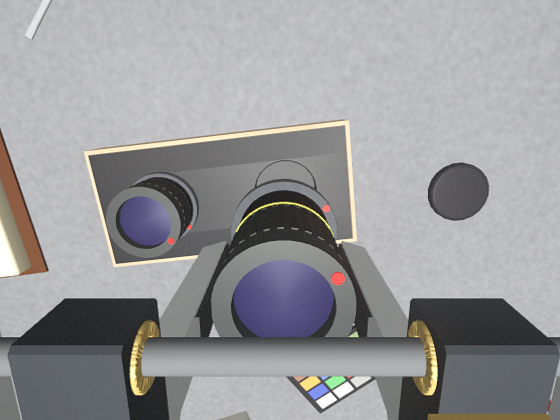

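The lens is held upright. Its rim dot is at (337,278) and its flange dot at (326,208), so lens yaw is about 105°. Now I carry it to the mount.

Request:
servo_tool(
  plan=[
    [30,0.006,0.02,0,0,0,0],
    [30,0.012,0.04,0,0,0,0],
    [30,0.015,0.05,0,0,0,0],
    [30,0.017,0.055,0,0,0,0],
    [30,0.017,0.055,0,0,0,0],
    [30,0.017,0.055,0,0,0,0],
    [30,0.015,0.05,0,0,0,0],
    [30,0.012,0.04,0,0,0,0],
  ],
)

```text
time_s: 6.25
ee_pos: [0.5419, 0.2023, 0.1988]
eef_rot: [-3.141, -0.001, 2.881]
force: [0.7, -0.4, -5.2]
grip_width: 0.0574
grip_force: 40.0
```

Request:
servo_tool(
  plan=[
    [30,0.01,0.031,0,0,0,0],
    [30,0.005,0.016,0,0,0,0],
    [30,0,0,0,0,0,0.155],
    [30,0,0,0,0,0,0.165],
    [30,0,0,0,0,0,0.165],
    [30,0,0,0,0,0,0.165],
    [30,0,0,0,0,0,0.165],
    [30,0,0,0,0,0,0.119],
  ],
)

```text
time_s: 7.25
ee_pos: [0.5405, 0.2484, 0.199]
eef_rot: [-3.141, 0.0, 1.941]
force: [1.1, 0.1, -5.3]
grip_width: 0.0574
grip_force: 40.0
```

Request:
servo_tool(
  plan=[
    [30,0,0,0,0,0,0],
    [30,0,0,0.005,0,0,0],
    [30,0,0,0.005,0,0,0],
    [30,0,0,0.005,0,0,0],
    [30,0,0,0.005,0,0,0],
    [30,0,0,0.005,0,0,0],
    [30,0,0,0,0,0,0],
    [30,0,0,0,0,0,0],
  ],
)

```text
time_s: 8.25
ee_pos: [0.5409, 0.2487, 0.1746]
eef_rot: [3.141, 0.0, 1.946]
force: [-0.0, 0.6, -5.2]
grip_width: 0.0579
grip_force: 40.0
```

```bash
python3 - <<'E'
from h import *
c=grab('wrist','w4.png'); P=cloud(c)
o=ctrl.get_obs(); print(o['ee_pos'],o['eef_rot'],o['force'],o['qpos'].round(2))
for ce,a in reds(c,3,500): print(ce.round(1),a,P[int(ce[1]+.5),int(ce[0]+.5)].round(4))
E
```

```text
[0.54089431 0.24873404 0.17466156] [3.14122701e+00 9.96647227e-06 1.94589415e+00] [ 0.5574129   0.71793352 -5.17645706] [ 0.37  0.43  1.42 -0.    1.29 -0.01]
[328.4 184.6] 51 [0.565  0.2814 0.0798]
[325.9 207.9] 40 [0.5587 0.2758 0.1364]
[337.6 278.1] 142 [0.5548 0.2707 0.2266]
```

View pics/w4.png

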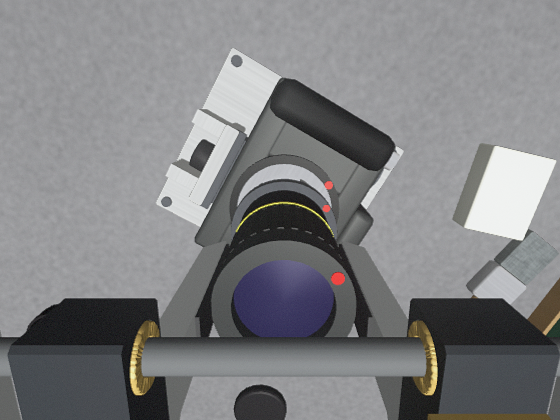

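Lens dot (326,208) and mount dot (328,185) nearly line up, about 2° apart. I'll trim the rotation, then descend to just above the tabs.

Request:
servo_tool(
  plan=[
    [30,0.0005,0,0.004,0,0,0.03],
    [30,0,0,0.008,0,0,0],
    [30,0,0,0.008,0,0,0],
    [30,0,0,0.008,0,0,0],
    [30,0,0,0.006,0,0,0],
    [30,0,0,0.002,0,0,0],
    [30,0,0,0.002,0,0,0],
    [30,0,0,0,0,0,0],
  ],
)

```text
time_s: 9.3
ee_pos: [0.5407, 0.2492, 0.1365]
eef_rot: [3.141, -0.0, 1.916]
force: [-0.0, 0.8, -5.7]
grip_width: 0.0575
grip_force: 40.0
```

Request:
servo_tool(
  plan=[
    [30,0,0,0.001,0,0,0],
    [30,0,0,0.001,0,0,0],
    [30,0,0,0.001,0,0,0],
    [30,0,0,0.001,0,0,0],
    [30,0,0,0,0,0,0],
    [30,0,0,0,0,0,0],
    [30,0,0,0,0,0,0],
    [30,0,0,0,0,0,0],
  ],
)

```text
time_s: 10.3
ee_pos: [0.5406, 0.2492, 0.1325]
eef_rot: [3.142, -0.0, 1.916]
force: [0.1, 0.7, -4.9]
grip_width: 0.0574
grip_force: 40.0
```

Request:
servo_tool(
  plan=[
    [30,0,0,0.001,0,0,0],
    [30,0,0,0.001,0,0,0],
    [30,0,0,0.001,0,0,0],
    [30,0,0,0,0,0,0],
    [30,0,0,0,0,0,0],
    [30,0,0,0,0,0,0],
    [30,0,0,0,0,0,0],
    [30,0,0,0,0,0,0],
  ],
)

```text
time_s: 11.3
ee_pos: [0.5406, 0.2492, 0.1296]
eef_rot: [-3.142, -0.0, 1.916]
force: [-3.8, -0.1, 1.4]
grip_width: 0.0575
grip_force: 40.0
```

```bash
python3 - <<'E'
from h import *
c=grab('wrist','w5.png'); P=cloud(c)
o=ctrl.get_obs(); print(o['ee_pos'],o['eef_rot'],o['force'],o['moment'])
for ce,a in reds(c,3,500): print(ce.round(1),a,P[int(ce[1]+.5),int(ce[0]+.5)].round(4))
E
```

```text
[0.54055528 0.24917353 0.12957066] [-3.14149843e+00 -2.06411199e-05  1.91584627e+00] [-2.49823142 -1.25972831  2.04901194] [-0.34585368  0.99838326 -0.00665406]
[335.9 197.8] 72 [0.5655 0.2814 0.0783]
[325.8 208.1] 40 [0.5592 0.2755 0.0909]
[337.6 278.1] 144 [0.5552 0.2706 0.1814]
```

View pics/w5.png

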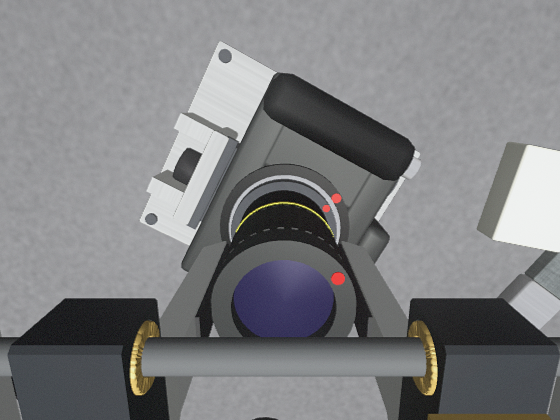

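It is flush: the flange dot is at z 0.091, which is the mount face plus 10 mm. Next I turn clockwise.

Request:
servo_tool(
  plan=[
    [30,0,0,0,0,0,0.06],
    [30,0,0,0,0,0,0.12],
    [30,0,0,0,0,0,0.14],
    [30,0,0,0,0,0,0.14],
    [30,0,0,0,0,0,0.14],
    [30,0,0,0,0,0,0.14],
    [30,0,0,0,0,0,0.12],
    [30,0,0,0,0,0,0],
  ],
  force=25,
)

```text
time_s: 12.35
ee_pos: [0.5408, 0.2493, 0.1296]
eef_rot: [3.141, -0.001, 1.056]
force: [-2.1, 1.2, 0.2]
grip_width: 0.0578
grip_force: 25.0
```

```bash
python3 - <<'E'
from h import *
o=ctrl.get_obs(); print(o['ee_pos'],o['eef_rot'],o['force'],o['moment'])
E
```

```text
[0.54080988 0.24929905 0.12959085] [ 3.14129415e+00 -7.06479899e-04  1.05644727e+00] [-2.08013718  1.15082724  0.20750567] [0.07591316 0.5882985  0.01797498]
```

Request:
servo_tool(
  plan=[
    [30,0,0,0,0,0,0.04],
    [30,0,0,0,0,0,0.04],
    [30,0,0,0,0,0,0.04],
    [30,0,0,0,0,0,0.03],
    [30,0,0,0,0,0,0.03],
    [30,0,0,0,0,0,0.03],
    [30,0,0,0,0,0,0],
    [30,0,0,0,0,0,0],
  ],
)

```text
time_s: 13.35
ee_pos: [0.541, 0.2489, 0.1296]
eef_rot: [3.141, -0.0, 0.846]
force: [-0.4, -5.2, 4.0]
grip_width: 0.0577
grip_force: 25.0
```

```bash
python3 - <<'E'
from h import *
c=grab('wrist'); P=cloud(c)
o=ctrl.get_obs(); print(o['ee_pos'],o['eef_rot'],o['force'],o['moment'])
for ce,a in reds(c,3,500):
  p=P[int(ce[1]+.5),int(ce[0]+.5)]; d=p[:2]-[.5405,.2500]; print(ce.round(1),a,p.round(4),np.degrees(np.arctan2(d[1],d[0])),np.hypot(*d))
E
```

```text
[0.54102172 0.24887653 0.12964242] [ 3.14066696e+00 -4.16558704e-04  8.46109797e-01] [ 0.19747333 -4.75456422  4.3328157 ] [-1.09563043  0.18450753  0.33177734]
[280.7 167.9] 81 [0.5656 0.2813 0.0789] 51.312081338863855 0.04015867895761029
[325.9 208.1] 41 [0.5712 0.2452 0.0907] -8.806640498483441 0.03111421640510533
[337.4 277.9] 144 [0.5645 0.2466 0.1809] -8.093605962071477 0.024249170919717285
```

Request:
servo_tool(
  plan=[
    [30,0,0,0,0,0,0.02],
    [30,0,0,0,0,0,0.02],
    [30,0,0,0,0,0,0],
    [30,0,0,0,0,0,0],
    [30,0,0,0,0,0,0],
    [30,0,0,0,0,0,0],
    [30,0,0,0,0,0,0],
    [30,0,0,0,0,0,0],
  ],
)

```text
time_s: 14.4
ee_pos: [0.5411, 0.2487, 0.1296]
eef_rot: [3.14, -0.0, 0.807]
force: [0.0, -6.6, 3.5]
grip_width: 0.0576
grip_force: 25.0
```

```bash
python3 - <<'E'
from h import *
o=ctrl.get_obs(); print(o['ee_pos'],o['eef_rot'],o['force'],o['moment'])
E
```

```text
[0.54105022 0.24868254 0.12963969] [ 3.14028542e+00 -1.26377957e-04  8.06588385e-01] [ 0.03959293 -6.56610998  3.54103883] [-1.43250686  0.1234831   0.68625047]
```

The stop is reached, since the torque rises with the turn. I'll relax slightly, open and retreat upward.

Request:
servo_tool(
  plan=[
    [30,0,0,0,0,0,-0.03],
    [30,0,0,0,0,0,0],
    [100,0,0,0,0,0,0],
    [100,0,0,0,0,0,0],
    [100,0,0,0,0,0,0],
    [100,0,0,0,0,0,0],
    [100,0,0,0,0,0,0],
    [100,0,0,0,0,0,0],
  ],
)

```text
time_s: 15.4
ee_pos: [0.5406, 0.2492, 0.1294]
eef_rot: [-3.142, 0.0, 0.836]
force: [-0.0, -1.1, 0.2]
grip_width: 0.094
grip_force: 0.0
```

Request:
servo_tool(
  plan=[
    [100,0,0,-0.01,0,0,0],
    [100,0,0,-0.015,0,0,0],
    [100,0,0,-0.02,0,0,0],
    [100,0,0,-0.025,0,0,0],
    [100,0,0,-0.03,0,0,0],
    [100,0,0,-0.03,0,0,0],
    [100,0,0,-0.02,0,0,0],
    [100,0,0,0,0,0,0],
  ],
)

```text
time_s: 16.4
ee_pos: [0.541, 0.2493, 0.2817]
eef_rot: [3.14, -0.003, 0.836]
force: [0.2, -0.1, -0.8]
grip_width: 0.0938
grip_force: 0.0
```

```bash
python3 - <<'E'
from h import *
c=grab('wrist','w6.png'); P=cloud(c)
o=ctrl.get_obs(); print(o['ee_pos'],o['eef_rot'],o['force'],o['grip_width'])
for ce,a in reds(c,3,500):
  p=P[int(ce[1]+.5),int(ce[0]+.5)]; d=p[:2]-[.5405,.2503]; print(ce.round(1),a,p.round(4),np.degrees(np.arctan2(d[1],d[0])),np.hypot(*d))
m=((P[...,2]>.172)&(P[...,2]<.19)&(np.hypot(P[...,0]-.54,P[...,1]-.25)<.05)).astype(np.uint8); n,l,st,ce=cv2.connectedComponentsWithStats(m)
i=1+st[1:,4].argmax(); Q=P[l==i];q=(Q[:,:2]*1000).astype(np.float32); print(cv2.minEnclosingCircle(q),np.median(Q[:,2]))
E
```

```text
[0.54064497 0.24918318 0.28010267] [ 3.14099975e+00 -1.18695464e-03  8.35826296e-01] [-0.35056252 -0.12506772 -0.06965912] 0.09411079940634645
[281.4 146.1] 27 [0.5652 0.2818 0.0799] 51.84334637367604 0.04002923839480987
[309.3 169.1] 13 [0.5715 0.2456 0.0896] -8.603834336337995 0.0313952586173798
[310.2 191.4] 34 [0.5653 0.2468 0.18  ] -8.007368555855056 0.02501733049800334
((540.7415771484375, 250.3614959716797), 29.201398849487305) 0.1776428953037238
```

View pics/w6.png

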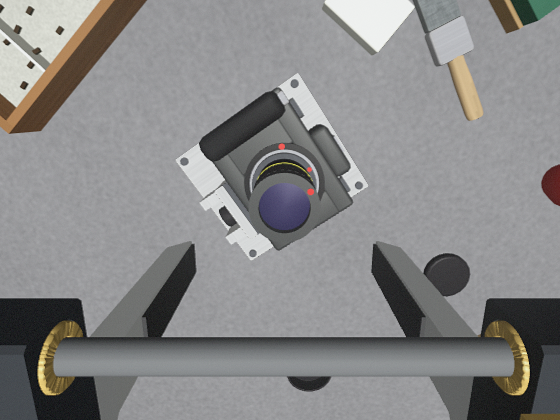

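The lens stands upright on the mount axis. Its dots, at (309,169) and (310,191), are 60° clockwise of the mount dot at (281,146). The gripper is clear, so I'm handing in.

```bash
python3 -c "
from station import ctrl
print(ctrl.hand_in())"
```

```text
the job is handed in; nothing more can be done
None
```

The macro lens is fitted flush in the mount, turned clockwise to its stop and released at about 16 s of the 42 s allowed, and I handed the job in; the hand-in gave no verdict back.

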